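Line up the hot-air nozzles by height on the pad rail

ROBOT

A 6-joint arm with a two-finger parallel gripper is mounted at the origin on the work surface. World frame = base frame: x ahead of the robot, y to its left, z up, the work surface at z = 0. Lengths are in m, angles in rad, forces in N, time in s.
With the tool pointing down it reaches from about 0.35 to 0.975 m from the base axis. Payload 7.1 kg.
Tool frame: the origin (TCP) lies midway between the tips of the shut fingers; the grasp point (between the pads) lies 19 mm behind it; z points along the fingers, y is the line along which they close (so a half turn about z gives the same grasp; the last joint's range is limited). The gripper opens to 88 mm and grips with 3 to 60 N. Pads are 20 mm wide; open, the fingers measure 115 mm over their backs; the gripper's body (75 mm by 178 mm) begins 61 mm behind the grasp point.
Start: joints at [1.139, 0.423, 1.63, -0, 1.089, -0.019], TCP at [0.251, 0.572, 0.223] pointing down, gripper open.
Joint ranges: [-3, 3], [-0.9, 2.11], [0.09, 2.58], [-1.31, 4.45], [0.11, 2.69], [-2.54, 2.54]. Speed limits (rad/s): [2.39, 2.39, 3.01, 3.14, 3.14, 3.14].

INTERFACE

Orientations are given as a rotation vector (axis times angle).
In Python, from station import get_obs, camera, finish_job gives the robot as it stands.
- The arm moves only by the tool arm_command, never from a script. Its argument "series" is a list of rows, each a list of 4 numbers: the shift along the tool's x, y, z in cm, then the turn about the tool's z in degrees. In form: [[tx, ty, tz, turn], ...]. A call has 1 to 12 rows; each row shifts and turns the commanded pose from where the row before left it, along the tool's axes as they then stand; what a row does not reach is not made up. A row lasts 1/12 s, in which the tool goes at most 41.7 mm and 7.16 degrees, less where a joint would pass 70% of its speed; a pose out of reach is approached as far as the arm can. A call with a gripper value outside its range is refused whole. "claw" is the opening, from 0 (shut) to 1 (fully open), set as the call begins (left out, the last holds). The fingers move at their own pace and stop on an object; the grip force is fixed at half the most. Time passes only in rows, so rows that do not move let the fingers close. It gives the time, the measured TCP pose, the force, the opening and the grip force at its end, in the units of the state.
- get_obs(): the state, without advancing time (a new reading comes with each control period).
- camera(name): name is "scene" or "top" or "wrist"; returns a dict with "img" (480x640x3 uint8, blue, green, red), "fx", "fy", "cx", "cy" (pixels), "extrinsics" (4x4, takes a point from camera to world coordinates). Camera axes: x right, y up, looking along -z (the intrinsics and any distortion apply to the point x, -y, -z); pixel columns grow to the right and rows downward; lengths in m; the calibration is good to about 2 mm. A picture is of the moment at which its call begins. There is no depth.
- finish_job(): hands the job in; it is judged then, once.
The state is a dict: "time_s": time; "joints": joint angles; "dq": joint speeds; "effort": joint torques, N m; "tool_pos": TCP position; "ee_rot": TCP orientation; "force": force on the tool from outside, world axes, zero at the start; "wrist_torque": the same for the moment, N m; "grip_width": finger opening in m; "finger_force": force on a finger pad.
Only numpy, scipy, OpenCV 4.12 (cv2) and the standard library are available. Lean on these libraries where they do the work, as an engineer would, in place of code of your own. Each camera call takes 0.05 s, during which the arm holds its last target. There are 200 camera calls.

TASK

Put the four hot-air nozzles away on the rail, in order of height: the tallest on the pad next to the upright end stop, then the second tallest, the second shortest, and the shortest on the pad furthest from the stop. Each nozzle must stand upright, outlet up, wholly on its own pad, and be let go.

Things in the scene. Friction and masses are not known exactly. Their poses are not given: they have to be found in the camera images.
- nozzle_28: the shortest of four loose steel hot-air nozzles, standing upright, narrow outlet up: 28 mm high; a round barrel 28 mm in diameter from the foot up to 19 mm, then tapering within 6 mm to an outlet tube 17 mm in diameter with a dark mouth; about 35 g. Origin: centre of its underside, z up its axis. It starts on the blue mat (work surface, height 0) in front of or beside the rail, with only low things (under 20 mm) lying near it, none closer than 25 mm
- nozzle_40: the second shortest of four loose steel hot-air nozzles, standing upright, narrow outlet up: 40 mm high; a round barrel 28 mm in diameter from the foot up to 26 mm, then tapering within 6 mm to an outlet tube 10 mm in diameter with a dark mouth; about 45 g. Origin: centre of its underside, z up its axis. It starts on the blue mat (work surface, height 0) in front of or beside the rail, with only low things (under 20 mm) lying near it, none closer than 25 mm
- nozzle_52: the second tallest of four loose steel hot-air nozzles, standing upright, narrow outlet up: 52 mm high; a round barrel 28 mm in diameter from the foot up to 34 mm, then tapering within 6 mm to an outlet tube 20 mm in diameter with a dark mouth; about 60 g. Origin: centre of its underside, z up its axis. It starts on the blue mat (work surface, height 0) in front of or beside the rail, with only low things (under 20 mm) lying near it, none closer than 25 mm
- nozzle_64: the tallest of four loose steel hot-air nozzles, standing upright, narrow outlet up: 64 mm high; a round barrel 28 mm in diameter from the foot up to 42 mm, then tapering within 6 mm to an outlet tube 13 mm in diameter with a dark mouth; about 70 g. Origin: centre of its underside, z up its axis. It starts on the blue mat (work surface, height 0) in front of or beside the rail, with only low things (under 20 mm) lying near it, none closer than 25 mm
- pad_a: one of four identical flat round black rubber pads, 50 mm in diameter and 4 mm thick, fixed in one straight row at 72 mm spacing on a flat aluminium rail (356 x 60 mm, 6 mm thick) that lies on the mat. The four letters are in no particular order along the row. Origin: centre of the pad's underside, 6 mm above the mat; its top is 10 mm above the mat
- pad_b: one of four identical flat round black rubber pads, 50 mm in diameter and 4 mm thick, fixed in one straight row at 72 mm spacing on a flat aluminium rail (356 x 60 mm, 6 mm thick) that lies on the mat. The four letters are in no particular order along the row. Origin: centre of the pad's underside, 6 mm above the mat; its top is 10 mm above the mat
- pad_c: one of four identical flat round black rubber pads, 50 mm in diameter and 4 mm thick, fixed in one straight row at 72 mm spacing on a flat aluminium rail (356 x 60 mm, 6 mm thick) that lies on the mat. The four letters are in no particular order along the row. Origin: centre of the pad's underside, 6 mm above the mat; its top is 10 mm above the mat
- pad_d: one of four identical flat round black rubber pads, 50 mm in diameter and 4 mm thick, fixed in one straight row at 72 mm spacing on a flat aluminium rail (356 x 60 mm, 6 mm thick) that lies on the mat. The four letters are in no particular order along the row. Origin: centre of the pad's underside, 6 mm above the mat; its top is 10 mm above the mat
- end_stop: the upright dark steel end stop, a block 16 mm thick along the rail, 50 mm across it and 40 mm high, fixed on top of one end of the rail (either end) in line with the row of pads, its centre 58 mm from that of the nearest pad; its top is 46 mm above the mat. The rail's other end bears only a flat 4 mm strip of bare aluminium. Origin: centre of its underside, 6 mm above the mat; its y axis runs along the rail
Mind the look-alikes: they are no part of the job. What is shaped like the nozzle_40 but red is not meant.

How it is judged:
At the end, for the whole second after the job is handed in: Counted from the end stop, the first, second, third and fourth pads carry the 64, 52, 40 and 28 mm nozzles, each upright (within 0.1 rad), with its foot resting on its pad and its axis within 12 mm of the pad's centre, all at rest (((horizontal distance between nozzle_64 and pad_a below 0.012 m and horizontal distance between pad_a and end_stop between 0.028 and 0.088 m) or (horizontal distance between nozzle_64 and pad_b below 0.012 m and horizontal distance between pad_b and end_stop between 0.028 and 0.088 m) or (horizontal distance between nozzle_64 and pad_c below 0.012 m and horizontal distance between pad_c and end_stop between 0.028 and 0.088 m) or (horizontal distance between nozzle_64 and pad_d below 0.012 m and horizontal distance between pad_d and end_stop between 0.028 and 0.088 m)) and angle between each of nozzle_64, nozzle_52, nozzle_40, nozzle_28's own z axis and vertical below 0.1 rad and height (world z) of nozzle_64 between 0.006 and 0.014 m and linear speed of each of nozzle_64, nozzle_52, nozzle_40, nozzle_28 below 0.02 m/s and angular speed of each of nozzle_64, nozzle_52, nozzle_40, nozzle_28 below 0.2 rad/s and ((horizontal distance between nozzle_52 and pad_a below 0.012 m and horizontal distance between pad_a and end_stop between 0.1 and 0.16 m) or (horizontal distance between nozzle_52 and pad_b below 0.012 m and horizontal distance between pad_b and end_stop between 0.1 and 0.16 m) or (horizontal distance between nozzle_52 and pad_c below 0.012 m and horizontal distance between pad_c and end_stop between 0.1 and 0.16 m) or (horizontal distance between nozzle_52 and pad_d below 0.012 m and horizontal distance between pad_d and end_stop between 0.1 and 0.16 m)) and height (world z) of nozzle_52 between 0.006 and 0.014 m and ((horizontal distance between nozzle_40 and pad_a below 0.012 m and horizontal distance between pad_a and end_stop between 0.172 and 0.232 m) or (horizontal distance between nozzle_40 and pad_b below 0.012 m and horizontal distance between pad_b and end_stop between 0.172 and 0.232 m) or (horizontal distance between nozzle_40 and pad_c below 0.012 m and horizontal distance between pad_c and end_stop between 0.172 and 0.232 m) or (horizontal distance between nozzle_40 and pad_d below 0.012 m and horizontal distance between pad_d and end_stop between 0.172 and 0.232 m)) and height (world z) of nozzle_40 between 0.006 and 0.014 m and ((horizontal distance between nozzle_28 and pad_a below 0.012 m and horizontal distance between pad_a and end_stop between 0.244 and 0.304 m) or (horizontal distance between nozzle_28 and pad_b below 0.012 m and horizontal distance between pad_b and end_stop between 0.244 and 0.304 m) or (horizontal distance between nozzle_28 and pad_c below 0.012 m and horizontal distance between pad_c and end_stop between 0.244 and 0.304 m) or (horizontal distance between nozzle_28 and pad_d below 0.012 m and horizontal distance between pad_d and end_stop between 0.244 and 0.304 m)) and height (world z) of nozzle_28 between 0.006 and 0.014 m); the robot touches nothing.
It also fails if it takes over 104 s, if anything falls off the work surface, if the arm or the gripper's body presses on something with over 40 N, if the wrist force passes 120 N, or if a joint passes its speed limit or range.

## Working session

There is one attempt and no reset: what is moved stays moved. The work goes in short steps, Python scripts to look and compute and a tool call to move; the robot and the scene stay as the last step left them, time stands still between calls to the robot, and variables do not carry over. Pictures are saved under pics/ and viewed, at most 14 in all, crops included, and the job is handed in when it is done.

Besides the shell and the picture viewer there is one more tool, called after "Emit:" as name(argument=value, ...) on one line, values as JSON. arm_command: Moves the arm, as the interface text tells. Its arguments: {"type":"object","properties":{"series":{"type":"array","items":{"type":"array","items":{"type":"number"}}},"claw":{"type":"number"}},"required":["series"]}

```bash
mkdir -p pics; python3 - <<'E'
from station import get_obs,camera
import cv2,pickle
o=get_obs();print(o)
d={}
for n in("top","scene"):
    c=camera(n);d[n]=c;cv2.imwrite(f"pics/{n}0.png",c["img"]);print(n,c["fx"],c["fy"],c["cx"],c["cy"],c["extrinsics"].round(4).tolist(),c.keys())
pickle.dump(d,open("c0.pkl","wb"))
E
```

```text
{'time_s': 0.0, 'joints': array([ 1.13902709e+00,  4.23868793e-01,  1.63071387e+00,  1.93144545e-05,
        1.08856710e+00, -1.90115767e-02]), 'dq': array([-0.00205501, -0.00156362,  0.00309925, -0.00034054,  0.00060907,
        0.00072499]), 'effort': array([-1.57892737e-04, -5.44626939e+01, -2.73662639e+01,  6.44410145e-02,
        2.29004648e-02, -1.07688616e-04]), 'tool_pos': array([0.25045178, 0.57200648, 0.22187486]), 'ee_rot': array([-6.43704390e-01, -3.07456538e+00,  2.37775297e-03]), 'force': array([-0.78931844,  0.20817838,  0.80229221]), 'wrist_torque': array([ 0.00857219, -0.03833383, -0.01657667]), 'finger_force': 0.0, 'grip_width': 0.08791986335803918}
top 466.4332267670745 466.4332267670745 312.5973722206882 242.60988224071036 [[-0.0067, 0.9965, -0.0828, 0.4969], [-0.9996, -0.0044, 0.0281, 0.0315], [0.0276, 0.083, 0.9962, 0.9349], [0.0, 0.0, 0.0, 1.0]] dict_keys(['img', 'fx', 'fy', 'cx', 'cy', 'extrinsics'])
scene 451.57097266787736 451.57097266787736 313.4082799072505 238.05330760718948 [[0.7594, -0.4832, 0.4356, 0.9683], [0.6506, 0.5689, -0.5031, -0.4841], [-0.0047, 0.6654, 0.7464, 0.7793], [0.0, 0.0, 0.0, 1.0]] dict_keys(['img', 'fx', 'fy', 'cx', 'cy', 'extrinsics'])
```

View pics/top0.png

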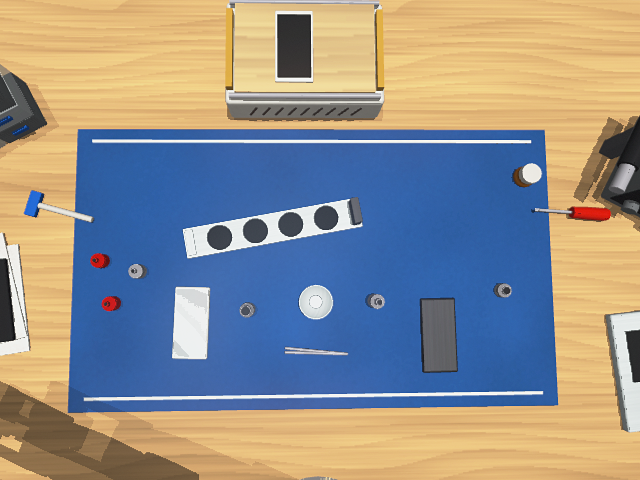

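View pics/scene0.png

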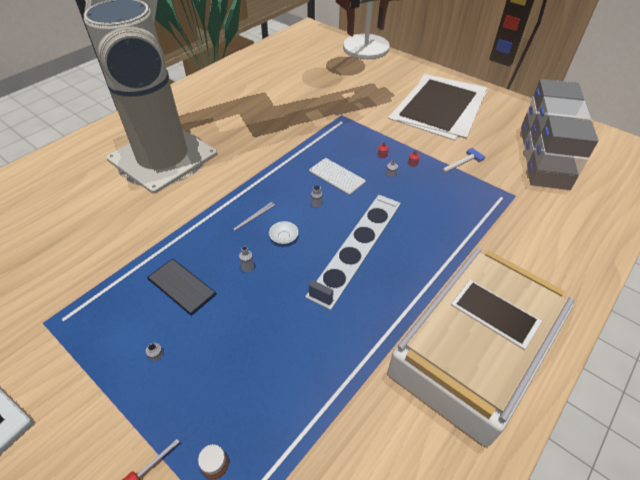

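The top view shows grey nozzles at (137,271), (247,310), (376,301) and (504,290). The red look-alikes are at (99,261) and (110,303). The white bottle cap is at (530,173). The pads are at (326,217), (291,224), (256,231) and (219,237), and the end stop is at (355,210). In the scene view the nozzles are at (392,168), (316,195), (247,258) and (154,350).

Next I'll make one close crop montage and triangulate the mouths.

```bash
cat >h.py <<'E'
import numpy as np,cv2
def ray(c,u,v):
    E=c["extrinsics"];d=E[:3,:3]@np.array([(u-c["cx"])/c["fx"],-(v-c["cy"])/c["fy"],-1]);return E[:3,3],d/np.linalg.norm(d)
def onz(c,u,v,z):
    o,d=ray(c,u,v);return o+d*(z-o[2])/d[2]
def tri(c1,p1,c2,p2):
    o1,d1=ray(c1,*p1);o2,d2=ray(c2,*p2)
    s=np.linalg.lstsq(np.c_[d1,-d2],o2-o1,rcond=None)[0];a=o1+s[0]*d1;b=o2+s[1]*d2
    return (a+b)/2,np.linalg.norm(a-b)
def proj(c,p):
    q=np.linalg.inv(c["extrinsics"])@np.r_[p,1];return c["cx"]-c["fx"]*q[0]/q[2],c["cy"]+c["fy"]*q[1]/q[2]
E
python3 - <<'E'
from h import *;import pickle
d=pickle.load(open("c0.pkl","rb"));T,S=d["top"],d["scene"]
tp=[(137,271),(247,310),(376,301),(504,290)];sp=[(392,168),(316,195),(247,258),(154,350)]
out=[]
for c,ps in((T,tp),(S,sp)):
    out.append(np.hstack([cv2.resize(c["img"][v-20:v+20,u-20:u+20],(200,200),interpolation=cv2.INTER_NEAREST) for u,v in ps]))
cv2.imwrite("pics/m.png",np.vstack(out))
# nozzle silhouettes: low saturation in mat
for n,c,ps in(("T",T,tp),("S",S,sp)):
    hsv=cv2.cvtColor(c["img"],cv2.COLOR_BGR2HSV);m=(hsv[...,1]<120).astype(np.uint8)
    k,l,st,ce=cv2.connectedComponentsWithStats(m)
    for u,v in ps:
        i=np.bincount(l[v-8:v+9,u-8:u+9].ravel(),minlength=k)[1:].argmax()+1;print(n,u,v,st[i],ce[i].round(1))
hsv=cv2.cvtColor(T["img"],cv2.COLOR_BGR2HSV);m=((hsv[...,2]<70)).astype(np.uint8);m[:190]=0;m[260:]=0
k,l,st,ce=cv2.connectedComponentsWithStats(m)
for i in range(1,k):
    if st[i][4]>150 and 180<ce[i][0]<380: print("pad",st[i],ce[i].round(1),onz(T,*ce[i],.01).round(4))
E
```

```text
T 137 271 [128 264  19  15 232] [136.9 271. ]
T 247 310 [239 302  17  16 199] [246.9 309.4]
T 376 301 [367 294  18  15 216] [375.7 300.7]
T 504 290 [494 283  18  15 211] [502.6 289.9]
S 392 168 [385 159  14  19 182] [391.6 168.5]
S 316 195 [310 186  13  22 235] [316.3 196.6]
S 247 258 [238 246  16  27 303] [245.9 259.4]
S 154 350 [145 342  19  19 263] [154.  351.3]
```

View pics/m.png

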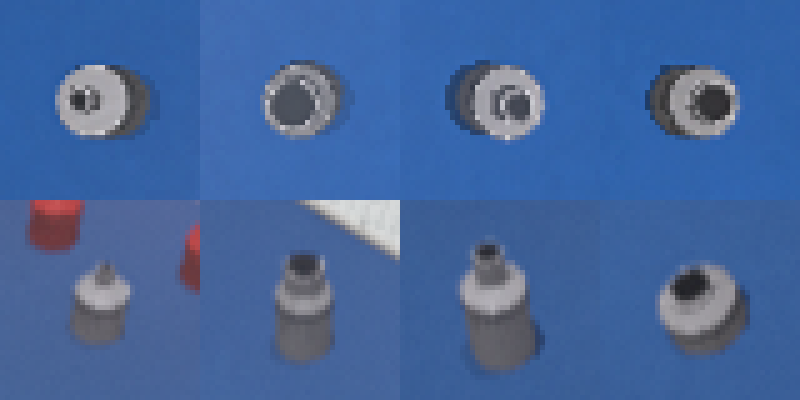

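The montage confirms all four are steel grey. From left to right the nozzles are the 40 (thin tube), 52 (wide tube), 64 (tall, thin tube) and 28 (squat, wide mouth). The crop also gives the mouth pixels. I'll check them by triangulation and measure the pads.

```bash
python3 - <<'E'
from h import *;import pickle
d=pickle.load(open("c0.pkl","rb"));T,S=d["top"],d["scene"]
for h,t,s in((40,(132.1,270.3),(392.5,160.7)),(52,(245.3,309.9),(316.3,187.5)),(64,(379.1,301.5),(243.9,247.9)),(28,(505.9,289.9),(151.5,346.5))):
    p,e=tri(T,t,S,s);print(h,"tri",p.round(4),round(e,4),"top@h",onz(T,*t,h/1e3).round(4),"scene@h",onz(S,*s,h/1e3).round(4))
def blobs(c,th,box):
    m=(c["img"].max(2)<th).astype(np.uint8);M=np.zeros_like(m);x0,y0,x1,y1=box;M[y0:y1,x0:x1]=m[y0:y1,x0:x1]
    return cv2.findContours(M,cv2.RETR_EXTERNAL,cv2.CHAIN_APPROX_NONE)[0]
for n,c,box in(("T",T,(195,190,375,255)),("S",S,(300,190,400,305))):
  for k in blobs(c,75,box):
    if cv2.contourArea(k)>100:
        e=cv2.fitEllipse(k);print(n,np.round(e[0],1),np.round(e[1],1),onz(c,*e[0],.01).round(4))
o=c
E
```

```text
40 tri [0.5198 0.348  0.0421] 0.0008 top@h [0.5202 0.3491 0.04  ] scene@h [0.5183 0.35   0.04  ]
52 tri [0.4445 0.1331 0.0531] 0.0006 top@h [0.4446 0.1334 0.052 ] scene@h [0.4435 0.1339 0.052 ]
64 tri [ 0.4585 -0.1164  0.064 ] 0.0007 top@h [ 0.4588 -0.1162  0.064 ] scene@h [ 0.4583 -0.1166  0.064 ]
28 tri [ 0.4772 -0.3729  0.0277] 0.0017 top@h [ 0.4778 -0.372   0.028 ] scene@h [ 0.4767 -0.3735  0.028 ]
T [219.4 237.2] [22.7 23.2] [0.5855 0.1902 0.01  ]
S [320.8 295.4] [ 8.5 28.1] [ 0.6334 -0.0754  0.01  ]
S [334. 278.] [15.9 20.4] [ 0.626  -0.0233  0.01  ]
S [349.4 255.3] [14.2 19.3] [0.6129 0.0472 0.01  ]
S [363.7 234.5] [13.1 18. ] [0.6002 0.1176 0.01  ]
S [377.2 215.2] [11.8 17.6] [0.5877 0.1885 0.01  ]
```

Triangulated heights (42, 53, 64 and 28 mm) match the nozzle sizes. Pad spacing comes out at 71.7 mm, which also fits. First I turn so the fingers close across the rail (tool y at about 10°).

Emit:
arm_command(series=[[0,0,0.5,7.05],[0,0,0.5,7.05],[0,0,0.5,7.05],[0,0,0.5,7.05],[0,0,0.5,7.05],[0,0,0.5,7.05],[0,0,0.5,7.05],[0,0,0.5,7.05],[0,0,0,0],[0,0,0,0]], claw=0.65)

```text
time_s: 0.93
tool_pos: [0.2506, 0.5721, 0.1822]
ee_rot: [2.016, 2.409, -0.002]
force: [0.3, 0.1, 0.1]
grip_width: 0.057
finger_force: 0.0
```

```bash
cat >>h.py <<'E'
from scipy.spatial.transform import Rotation as R
def go(o,x,y,z):
    r=R.from_rotvec(o["ee_rot"]).as_matrix();d=r.T@(np.array([x,y,z])-o["tool_pos"])
    print("pos",o["tool_pos"].round(4),"yaw",np.degrees(np.arctan2(r[1,1],r[0,1])).round(2),"tilt",r[2].round(3),"cm",(d*100).round(2),"t",o["time_s"])
E
python3 -c "
from h import *;from station import *
go(get_obs(),.5197,.3485,.14)"
```

```text
pos [0.2506 0.5721 0.1822] yaw 10.16 tilt [-0.001 -0.001 -1.   ] cm [-26.76  22.55   4.23] t 0.9333
```

Emit:
arm_command(series=[[-2.68,2.25,0.4,0],[-2.68,2.25,0.4,0],[-2.68,2.25,0.4,0],[-2.68,2.25,0.4,0],[-2.68,2.25,0.4,0],[-2.68,2.25,0.4,0],[-2.68,2.25,0.4,0],[-2.68,2.25,0.4,0],[-2.68,2.25,0.4,0],[-2.68,2.25,0.4,0],[0,0,0,0],[0,0,0,0]])

```text
time_s: 1.93
tool_pos: [0.5198, 0.3462, 0.1427]
ee_rot: [-2.021, -2.405, -0.0]
force: [-0.1, -0.2, 0.7]
grip_width: 0.0573
finger_force: 0.0
```

```bash
python3 -c "
from h import *;from station import *
import pickle
o=get_obs();go(o,.5197,.3485,.005)
c=camera('wrist');pickle.dump(c,open('w1.pkl','wb'));cv2.imwrite('pics/w1.png',c['img']);print(c['extrinsics'].round(3).tolist(),proj(c,[.5197,.3485,.04]),proj(c,[.5197,.3485,0]))"
```

```text
pos [0.5198 0.3462 0.1427] yaw 9.94 tilt [ 0. -0. -1.] cm [ 0.23  0.03 13.77] t 1.9333
[[0.985, -0.166, -0.043, 0.509], [0.172, 0.953, 0.249, 0.415], [-0.001, -0.253, 0.968, 0.305], [0.0, 0.0, 0.0, 1.0]] (np.float64(319.8918016044311), np.float64(231.6439951355186)) (np.float64(319.9771969108502), np.float64(219.0260470036247))
```

View pics/w1.png

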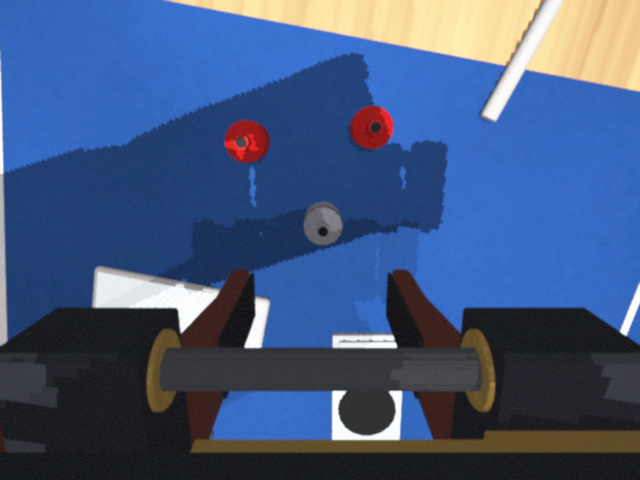

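The wrist view shows the grey nozzle with its mouth at (322,231), against (320,232) predicted. The red ones are at (246,141) and (372,127), clear of the fingers. I'll descend and grip.

Emit:
arm_command(series=[[0.23,0.1,1.24,0],[0,0,1.24,0],[0,0,1.24,0],[0,0,1.24,0],[0,0,1.24,0],[0,0,1.24,0],[0,0,1.24,0],[0,0,1.24,0],[0,0,1.24,0],[0,0,1.24,0],[0,0,1.24,0],[0,0,0,0]])

```text
time_s: 2.98
tool_pos: [0.5178, 0.3489, 0.0034]
ee_rot: [-2.02, -2.405, 0.006]
force: [0.4, -0.2, 1.1]
grip_width: 0.0571
finger_force: 0.0
```

Emit:
arm_command(series=[[0,0,0,0],[0,0,0,0],[0,0,0,0],[0,0,0,0],[0,0,0,0],[0,0,0,0]], claw=0.0)

```text
time_s: 3.48
tool_pos: [0.5197, 0.3501, 0.007]
ee_rot: [2.02, 2.405, 0.002]
force: [-0.5, -0.4, 3.9]
grip_width: 0.0269
finger_force: 30.0
```

Emit:
arm_command(series=[[0,0,-1,0],[0,0,-2.2,0],[0,0,-2.2,0],[0,0,-2.2,0],[0,0,-2.2,0],[0,0,-1,0],[0,0,0,0]])

```text
time_s: 4.07
tool_pos: [0.5207, 0.3508, 0.1174]
ee_rot: [2.02, 2.405, 0.008]
force: [-0.6, -1.2, -1.2]
grip_width: 0.027
finger_force: 30.0
```

Emit:
arm_command(series=[[-1.2,0.19,0,0],[-2.42,0.39,0,0],[-2.42,0.39,0,0],[-2.42,0.39,0,0],[-2.42,0.39,0,0],[-2.42,0.39,0,0],[-2.42,0.39,0,0],[-2.42,0.39,0,0],[-2.42,0.39,0,0],[-2.42,0.39,0,0],[-1.2,0.19,0,0],[0,0,0,0]])

```text
time_s: 5.07
tool_pos: [0.5991, 0.1156, 0.1128]
ee_rot: [-2.023, -2.402, 0.003]
force: [0.2, 0.6, 0.1]
grip_width: 0.0267
finger_force: 30.0
```

```bash
python3 -c "
from h import *;from station import *
import pickle
o=get_obs();print(o['grip_width'],o['finger_force'])
T=camera('top');S=camera('scene');W=camera('wrist');pickle.dump(dict(top=T,scene=S,wrist=W),open('c1.pkl','wb'))
go(get_obs(),.5999,.1182,.016)
cv2.imwrite('pics/w2.png',np.hstack([cv2.resize(W['img'],(400,300)),cv2.resize(S['img'][150:330,240:480],(400,300))]))"
```

```text
0.026660586457402893 29.999640884343535
pos [0.5985 0.1188 0.1135] yaw 9.94 tilt [ 0.    -0.001 -1.   ] cm [-0.09  0.14  9.75] t 5.2167
```

View pics/w2.png

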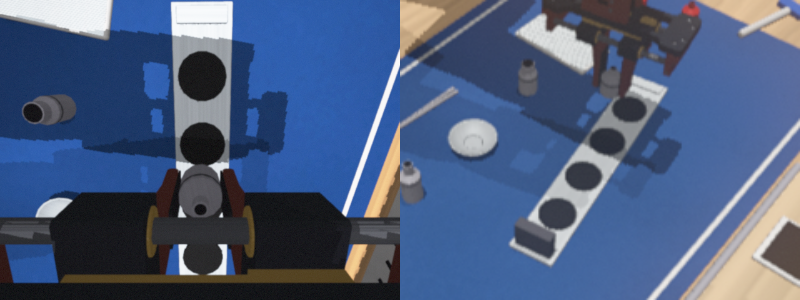

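The wrist view shows the held nozzle upright at about (202,200) and three pads at (202,75), (203,144) and (203,258). I'll check the pads and the held mouth numerically.

```bash
python3 - <<'E'
from h import *;import pickle
d=pickle.load(open("c1.pkl","rb"));W=d["wrist"]
for p in((.587,.1891),(.5999,.1182),(.6127,.0474)): print(np.round(proj(W,[*p,.01]),1))
m=(W["img"].max(2)<50).astype(np.uint8);m[262:]=0
for k in cv2.findContours(m,0,1)[0]:
    if cv2.contourArea(k)>800: e=cv2.fitEllipse(k);print(np.round(e,1) if 0 else e,onz(W,*e[0],.01).round(4))
x=W["img"][320:350,300:340].max(2);v,u=np.nonzero(x<45);print("mouth",u.mean()+300,v.mean()+320,len(u),onz(W,u.mean()+300,v.mean()+320,.1135+.034).round(4))
T=d["top"]
m=(T["img"].max(2)<60).astype(np.uint8);m[:190]=0;m[255:]=0;m[:,:195]=0;m[:,375:]=0
T0=pickle.load(open("c0.pkl","rb"))["top"]
m=(T0["img"].max(2)<58).astype(np.uint8);m[:190]=0;m[255:]=0;m[:,:195]=0;m[:,375:]=0
for k in cv2.findContours(m,0,1)[0]:
    if cv2.contourArea(k)>100: e=cv2.fitEllipse(k);print("T",np.round(e[0]+e[1],1),onz(T0,*e[0],.01).round(4))
E
```

```text
[320.8 125.7]
[321.7 235. ]
[322.3 330.5]
((323.44049072265625, 230.0769500732422), (65.7598648071289, 70.3209457397461), 90.14273071289062) [0.6005 0.1218 0.01  ]
((323.0071716308594, 121.43140411376953), (74.31645202636719, 77.32440185546875), 2.7758536338806152) [0.5879 0.1919 0.01  ]
mouth 320.0915254237288 337.0915254237288 295 [0.5995 0.1168 0.1475]
```

Emit:
arm_command(series=[[0.05,0.14,1.2,0],[0,0,1.2,0],[0,0,1.2,0],[0,0,1.2,0],[0,0,1.2,0],[0,0,0,0],[0,0,0,0],[0,0,0,0]])

```text
time_s: 5.88
tool_pos: [0.6007, 0.1192, 0.0542]
ee_rot: [-2.02, -2.406, 0.0]
force: [0.6, -0.2, -0.5]
grip_width: 0.0269
finger_force: 30.0
```

```bash
python3 - <<'E'
from h import *;from station import *
import pickle
o=get_obs();W=camera('wrist');pickle.dump(W,open("w3.pkl","wb"));go(get_obs(),.5999,.1195,.017)
m=(W["img"].max(2)<50).astype(np.uint8);m[262:]=0
for k in cv2.findContours(m,0,1)[0]:
    if cv2.contourArea(k)>800: e=cv2.fitEllipse(k);print(np.round(e[0]+e[1],1),onz(W,*e[0],.01).round(4))
x=W["img"][320:350,300:340].max(2);v,u=np.nonzero(x<45);print("mouth",u.mean()+300,v.mean()+320,len(u),onz(W,u.mean()+300,v.mean()+320,o["tool_pos"][2]+.034).round(4))
cv2.imwrite("pics/w3.png",W["img"][60:400])
E
```

```text
pos [0.601  0.1192 0.0546] yaw 9.95 tilt [-0.     0.001 -1.   ] cm [ 0.05 -0.11  3.76] t 5.9333
[319.6 241.7  48.1  95.6] [0.599  0.1306 0.01  ]
[318.9 119.8  96.3 100.1] [0.5879 0.1922 0.01  ]
mouth 320.2107438016529 335.2892561983471 242 [0.6015 0.1184 0.0882]
```

View pics/w3.png

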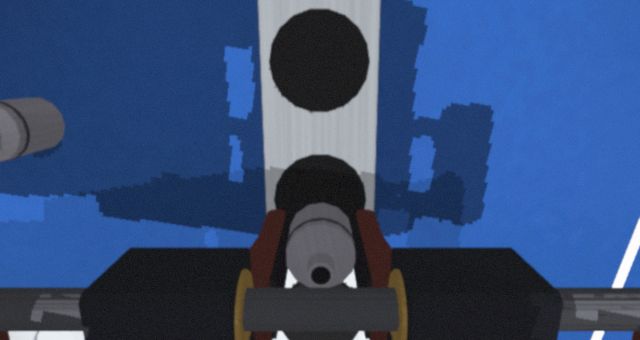

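The wrist view shows pad 4 at (319,120) and pad 3 partly hidden under the held nozzle, which is 1–3 mm short along the rail. I'll nudge it and lower.

Emit:
arm_command(series=[[0.15,-0.05,0.7,0],[0,0,0.7,0],[0,0,0.7,0],[0,0,0.7,0],[0,0,0.5,0],[0,0,0.25,0],[0,0,0.1,0],[0,0,0.05,0],[0,0,0,0],[0,0,0,0]])

```text
time_s: 6.77
tool_pos: [0.6001, 0.1206, 0.0175]
ee_rot: [2.02, 2.405, 0.001]
force: [-0.6, 0.9, -0.2]
grip_width: 0.0265
finger_force: 30.0
```

```bash
python3 - <<'E'
from h import *;from station import *
o=get_obs();go(o,.5999,.1195,.017);print(o["force"].round(1))
E
```

```text
pos [0.6001 0.1206 0.0175] yaw 9.94 tilt [ 0.     0.001 -1.   ] cm [-0.1  -0.04  0.05] t 6.7667
[-0.6  0.9 -0.2]
```

Emit:
arm_command(series=[[0,0,0.1,0],[0,0,0,0],[0,0,0,0]])

```text
time_s: 7.02
tool_pos: [0.6003, 0.1206, 0.017]
ee_rot: [2.02, 2.405, 0.001]
force: [-1.7, -0.1, 5.7]
grip_width: 0.0269
finger_force: 30.0
```

Emit:
arm_command(series=[[0,0,0,0],[0,0,0,0],[0,0,0,0],[0,0,0,0],[0,0,-1,0],[0,0,-1.5,0],[0,0,-1.5,0],[0,0,-2.5,0],[0,0,-2.5,0],[0,0,-2.5,0],[0,0,-0.5,0],[0,0,0,0]], claw=0.6)

```text
time_s: 8.02
tool_pos: [0.6013, 0.1208, 0.1388]
ee_rot: [2.019, 2.403, 0.006]
force: [-0.1, -0.1, 0.0]
grip_width: 0.0532
finger_force: 0.0
```

Emit:
arm_command(series=[[-1.04,-0.9,0,0],[-2.09,-1.8,0,0],[-2.09,-1.8,0,0],[-2.09,-1.8,0,0],[-2.09,-1.8,0,0],[-2.09,-1.8,0,0],[-2.09,-1.8,0,0],[-2.09,-1.8,0,0],[-2.09,-1.8,0,0],[-2.09,-1.8,0,0],[-1.04,-0.9,0,0],[0,0,0,0]])

```text
time_s: 9.02
tool_pos: [0.4551, -0.118, 0.1346]
ee_rot: [-2.021, -2.4, 0.004]
force: [0.1, 0.1, -0.1]
grip_width: 0.0528
finger_force: 0.0
```

```bash
python3 - <<'E'
from h import *;from station import *
import pickle
c=camera("scene");T=camera("top");pickle.dump(dict(top=T,scene=c),open("c2.pkl","wb"))
go(get_obs(),.4586,-.1164,.014)
W=camera("wrist");print(proj(W,[.4586,-.1164,.064]))
cv2.imwrite("pics/a.png",np.hstack([cv2.resize(c["img"][140:320,200:440],(400,300)),cv2.resize(W["img"],(400,300))]))
E
```

```text
pos [ 0.4573 -0.1165  0.1352] yaw 9.84 tilt [ 0.001 -0.002 -1.   ] cm [-0.02  0.16 12.12] t 9.1167
(np.float64(321.7103517473893), np.float64(248.3058642186532))
```

View pics/a.png

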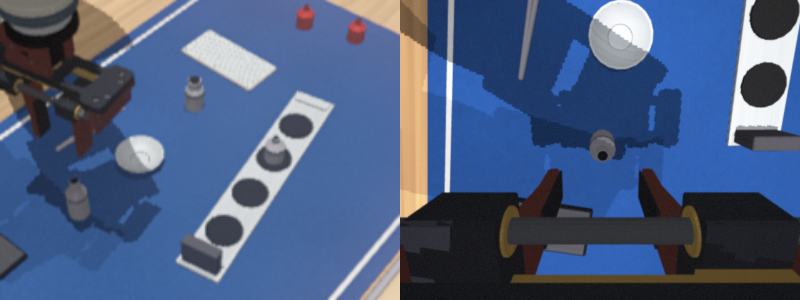

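The scene crop shows the 40 nozzle standing centred on the third pad. The wrist view shows the 64 nozzle's mouth at full-frame (323,250), against (322,248) predicted. I'll grip it.

Emit:
arm_command(series=[[0,0.16,1.1,0],[0,0,1.1,0],[0,0,1.1,0],[0,0,1.1,0],[0,0,1.1,0],[0,0,1.1,0],[0,0,1.1,0],[0,0,1.1,0],[0,0,1.1,0],[0,0,1.1,0],[0,0,1.1,0],[0,0,0,0]])

```text
time_s: 10.17
tool_pos: [0.4591, -0.1157, 0.0132]
ee_rot: [-2.019, -2.404, 0.002]
force: [0.2, 0.1, -0.6]
grip_width: 0.0523
finger_force: 0.0
```

Emit:
arm_command(series=[[0,0,0,0],[0,0,0,0],[0,0,0,0],[0,0,0,0],[0,0,0,0],[0,0,0,0]], claw=0.0)

```text
time_s: 10.67
tool_pos: [0.4606, -0.1162, 0.0158]
ee_rot: [2.02, 2.405, 0.001]
force: [-0.0, -0.1, 2.0]
grip_width: 0.0268
finger_force: 30.0
```

```bash
python3 - <<'E'
from h import *;from station import *
o=get_obs();go(o,.6255,-.0225,o["tool_pos"][2]+.01)
E
```

```text
pos [ 0.4606 -0.1162  0.0158] yaw 9.95 tilt [-0.     0.001 -1.   ] cm [ 6.38 17.86 -0.99] t 10.6667
```

Emit:
arm_command(series=[[0,0,-1,0],[0,0,-2,0],[0,0,-2,0],[0,0,-2,0],[0,0,-2,0],[0,0,-1,0],[0,0,0,0]])

```text
time_s: 11.25
tool_pos: [0.4616, -0.1164, 0.1177]
ee_rot: [2.018, 2.403, 0.003]
force: [0.3, -0.4, -1.6]
grip_width: 0.0269
finger_force: 30.0
```

Emit:
arm_command(series=[[0.4,1.0,0,0],[0.7,2.0,0,0],[0.7,2.0,0,0],[0.7,2.0,0,0],[0.7,2.0,0,0],[0.7,2.0,0,0],[0.7,2.0,0,0],[0.7,2.0,0,0],[0.7,2.0,0,0],[0.4,0.9,0,0],[0,0,0,0],[0,0,0,0]])

```text
time_s: 12.25
tool_pos: [0.6245, -0.0217, 0.1139]
ee_rot: [-2.018, -2.405, 0.003]
force: [-0.3, 0.0, -0.7]
grip_width: 0.0269
finger_force: 30.0
```

```bash
python3 - <<'E'
from h import *;from station import *
W=camera("wrist");o=get_obs();go(o,.6255,-.0225,.026)
m=(W["img"].max(2)<50).astype(np.uint8);m[262:]=0
for k in cv2.findContours(m,0,1)[0]:
    if cv2.contourArea(k)>800: e=cv2.fitEllipse(k);print(np.round(e[0]+e[1],1),onz(W,*e[0],.01).round(4))
cv2.imwrite("pics/w4.png",W["img"][:400])
E
```

```text
pos [ 0.624  -0.0221  0.1141] yaw 9.96 tilt [ 0.    -0.003 -1.   ] cm [-0.06  0.16  8.81] t 12.3
[322.7 230.2  59.6  71.4] [ 0.6259 -0.0184  0.01  ]
[322.1 124.3  73.6  76.1] [0.6134 0.0502 0.01  ]
```

View pics/w4.png

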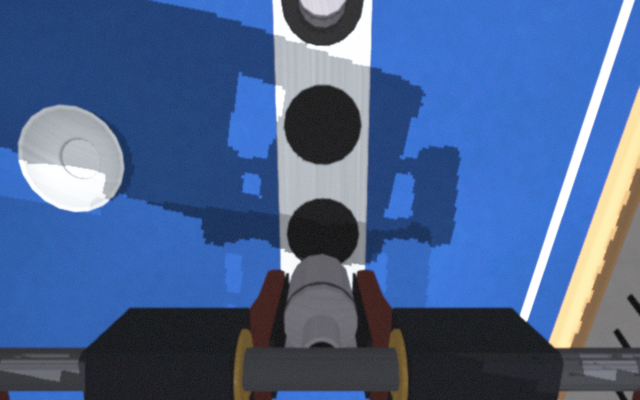

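The wrist view shows pad 2 at (322,124), pad 1 at (323,230) just under the held nozzle, and the placed 40 nozzle at the top on pad 3. I'll lower onto pad 1.

Emit:
arm_command(series=[[0.05,0.15,1.2,0],[0,0,1.2,0],[0,0,1.2,0],[0,0,1.2,0],[0,0,1.2,0],[0,0,1.2,0],[0,0,0.8,0],[0,0,0.5,0],[0,0,0.2,0],[0,0,0.1,0],[0,0,0,0],[0,0,0,0]])

```text
time_s: 13.3
tool_pos: [0.6273, -0.0214, 0.0278]
ee_rot: [2.02, 2.405, 0.001]
force: [0.4, -0.2, -0.3]
grip_width: 0.0271
finger_force: 30.0
```

Emit:
arm_command(series=[[0,0,0.05,0],[0,0,0,0],[0,0,0,0]])

```text
time_s: 13.55
tool_pos: [0.6271, -0.0214, 0.0272]
ee_rot: [2.02, 2.405, 0.001]
force: [0.6, -0.1, -1.9]
grip_width: 0.027
finger_force: 30.0
```

Emit:
arm_command(series=[[0,-0.1,0.05,0],[0,0,0.05,0],[0,0,0.03,0],[0,0,0,0],[0,0,0,0]])

```text
time_s: 13.97
tool_pos: [0.6258, -0.0215, 0.0258]
ee_rot: [-2.02, -2.406, 0.0]
force: [-2.4, -0.2, 4.5]
grip_width: 0.0271
finger_force: 30.0
```

Contact (4.5 N). I'll release, lift, and move to the 52.

Emit:
arm_command(series=[[0,0,0,0],[0,0,0,0],[0,0,0,0],[0,0,0,0],[0,0,-1,0],[0,0,-1.5,0],[0,0,-1.5,0],[0,0,-2.5,0],[0,0,-2.5,0],[0,0,-2.5,0],[0,0,-0.5,0],[0,0,0,0]], claw=0.6)

```text
time_s: 14.97
tool_pos: [0.6274, -0.0216, 0.1481]
ee_rot: [2.018, 2.403, 0.004]
force: [-0.5, -0.3, 0.4]
grip_width: 0.0527
finger_force: 0.0
```

Emit:
arm_command(series=[[0.92,-0.76,0,0],[1.84,-1.52,0,0],[1.84,-1.52,0,0],[1.84,-1.52,0,0],[1.84,-1.52,0,0],[1.84,-1.52,0,0],[1.84,-1.52,0,0],[1.84,-1.52,0,0],[1.84,-1.52,0,0],[1.84,-1.52,0,0],[0.92,-0.76,0,0],[0,0,0,0]])

```text
time_s: 15.97
tool_pos: [0.4411, 0.1342, 0.1442]
ee_rot: [-2.016, -2.406, 0.005]
force: [-0.1, 0.3, -0.6]
grip_width: 0.0528
finger_force: 0.0
```

```bash
python3 - <<'E'
from h import *;from station import *
c=camera("scene");o=get_obs()
go(o,.4445,.1335,.008)
W=camera("wrist");print(proj(W,[.4445,.1335,.052]))
cv2.imwrite("pics/b.png",np.hstack([cv2.resize(c["img"][140:320,200:440],(400,300)),cv2.resize(W["img"],(400,300))]))
E
```

```text
pos [0.443  0.1338 0.1447] yaw 10.07 tilt [-0.    -0.002 -1.   ] cm [-0.05  0.17 13.67] t 16.0167
(np.float64(321.87006811587156), np.float64(239.56833312425448))
```

View pics/b.png

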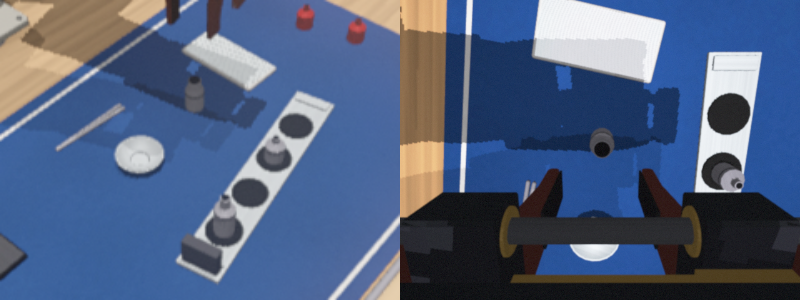

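The 64 stands on pad 1 next to the stop, and the 40 is still on pad 3. The 52 nozzle's mouth is at full-frame (322,238), as predicted.

Emit:
arm_command(series=[[-0.05,0.05,1.22,0],[0,0,1.22,0],[0,0,1.22,0],[0,0,1.22,0],[0,0,1.22,0],[0,0,1.22,0],[0,0,1.22,0],[0,0,1.22,0],[0,0,1.22,0],[0,0,1.22,0],[0,0,1.22,0],[0,0,0,0]])

```text
time_s: 17.07
tool_pos: [0.4448, 0.132, 0.0092]
ee_rot: [-2.021, -2.403, 0.004]
force: [0.8, -0.2, -0.1]
grip_width: 0.0527
finger_force: 0.0
```

Emit:
arm_command(series=[[0,0,0,0],[0,0,0,0],[0,0,0,0],[0,0,0,0],[0,0,0,0],[0,0,0,0]], claw=0.0)

```text
time_s: 17.57
tool_pos: [0.4454, 0.1331, 0.0118]
ee_rot: [2.02, 2.405, 0.001]
force: [-0.1, -1.5, 4.1]
grip_width: 0.0266
finger_force: 30.0
```

```bash
python3 - <<'E'
from h import *;from station import *
o=get_obs();go(o,.6130,.0490,o["tool_pos"][2]+.01)
E
```

```text
pos [0.4454 0.1331 0.0118] yaw 9.96 tilt [-0.     0.001 -1.   ] cm [-11.18  15.05  -0.98] t 17.5667
```

Emit:
arm_command(series=[[0,0,-1,0],[0,0,-2,0],[0,0,-2.5,0],[0,0,-2.5,0],[0,0,-2,0],[0,0,-1,0],[0,0,0,0]])

```text
time_s: 18.15
tool_pos: [0.4463, 0.1335, 0.1237]
ee_rot: [2.019, 2.404, 0.006]
force: [0.1, -0.3, 0.0]
grip_width: 0.0271
finger_force: 30.0
```

Emit:
arm_command(series=[[-0.6,0.8,0,0],[-1.24,1.67,0,0],[-1.24,1.67,0,0],[-1.24,1.67,0,0],[-1.24,1.67,0,0],[-1.24,1.67,0,0],[-1.24,1.67,0,0],[-1.24,1.67,0,0],[-1.24,1.67,0,0],[-0.6,0.8,0,0],[0,0,0,0],[0,0,0,0]])

```text
time_s: 19.15
tool_pos: [0.6106, 0.0491, 0.1198]
ee_rot: [-2.02, -2.403, 0.003]
force: [0.2, 0.5, -0.7]
grip_width: 0.027
finger_force: 30.0
```

```bash
python3 - <<'E'
from h import *;from station import *
o=get_obs();go(o,.6130,.0490,.0225);print(o["grip_width"])
E
```

```text
pos [0.6106 0.0491 0.1198] yaw 9.91 tilt [ 0.    -0.003 -1.   ] cm [-0.05  0.27  9.73] t 19.15
0.026997212744028748
```

Emit:
arm_command(series=[[0,0.12,1.25,0],[0,0,1.25,0],[0,0,1.25,0],[0,0,1.25,0],[0,0,1.25,0],[0,0,1.25,0],[0,0,1,0],[0,0,0.7,0],[0,0,0.4,0],[0,0,0.1,0],[0,0,0,0],[0,0,0,0]])

```text
time_s: 20.15
tool_pos: [0.6131, 0.0496, 0.0247]
ee_rot: [2.02, 2.405, 0.001]
force: [0.4, 0.3, -0.5]
grip_width: 0.0272
finger_force: 30.0
```

Contact should come at about 0.0218.

Emit:
arm_command(series=[[0,0,0.08,0],[0,0,0.08,0],[0,0,0.06,0],[0,0,0.05,0],[0,0,0,0],[0,0,0,0]])

```text
time_s: 20.65
tool_pos: [0.6128, 0.0496, 0.0219]
ee_rot: [2.02, 2.405, 0.0]
force: [-0.4, -0.5, 3.4]
grip_width: 0.0265
finger_force: 30.0
```

Contact. I'll release, lift, and head for the 28.

Emit:
arm_command(series=[[0,0,0,0],[0,0,0,0],[0,0,0,0],[0,0,0,0],[0,0,-1,0],[0,0,-1.5,0],[0,0,-1.5,0],[0,0,-2.5,0],[0,0,-2.5,0],[0,0,-2.5,0],[0,0,-0.5,0],[0,0,0,0]], claw=0.6)

```text
time_s: 21.65
tool_pos: [0.6142, 0.0497, 0.1441]
ee_rot: [2.018, 2.403, 0.005]
force: [-0.3, -0.9, -0.5]
grip_width: 0.0528
finger_force: 0.0
```

Emit:
arm_command(series=[[-1.3,-0.7,0,0],[-2.2,-1.15,0,0],[-2.2,-1.15,0,0],[-2.2,-1.15,0,0],[-2.2,-1.15,0,0],[-2.2,-1.15,0,0],[-2.2,-1.15,0,0],[-2.2,-1.15,0,0],[-2.2,-1.15,0,0],[-2.2,-1.15,0,0],[-2.2,-1.15,0,0],[-2.2,-1.15,0,0]])

```text
time_s: 22.65
tool_pos: [0.5228, -0.2259, 0.1396]
ee_rot: [-2.018, -2.403, 0.002]
force: [-0.2, -1.0, -1.2]
grip_width: 0.0527
finger_force: 0.0
```

Emit:
arm_command(series=[[-2.2,-1.15,0,0],[-2.2,-1.15,0,0],[-2.2,-1.15,0,0],[-2.2,-1.15,0,0],[-2.2,-1.15,0,0],[-1.7,-0.9,0,0],[-1,-0.5,0,0],[0,0,0,0],[0,0,0,0],[0,0,0,0]])

```text
time_s: 23.48
tool_pos: [0.4781, -0.3709, 0.1408]
ee_rot: [-2.019, -2.405, -0.0]
force: [-0.4, 0.6, -0.3]
grip_width: 0.0523
finger_force: 0.0
```

```bash
python3 - <<'E'
from h import *;from station import *
c=camera("scene");o=get_obs()
go(o,.4773,-.3725,.003)
W=camera("wrist");print(proj(W,[.4773,-.3725,.028]))
cv2.imwrite("pics/c.png",np.hstack([cv2.resize(c["img"][140:320,200:440],(400,300)),cv2.resize(W["img"],(400,300))]))
E
```

```text
pos [ 0.4784 -0.3708  0.1411] yaw 9.99 tilt [ 0.001 -0.001 -1.   ] cm [-0.16 -0.13 13.81] t 23.5333
(np.float64(317.6304990624774), np.float64(233.43340098444307))
```

View pics/c.png

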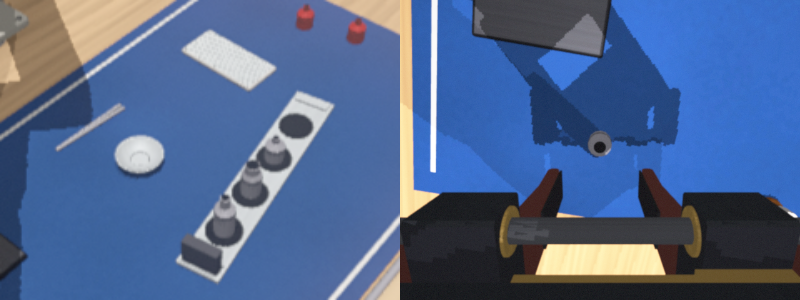

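The three placed nozzles stand upright on their pads. The 28 nozzle's mouth is at full-frame (319,235), close to the prediction. I'll descend, slowing near the mat.

Emit:
arm_command(series=[[-0.16,-0.1,1.6,0],[0,0,1.6,0],[0,0,1.6,0],[0,0,1.6,0],[0,0,1.6,0],[0,0,1.6,0],[0,0,1.4,0],[0,0,1,0],[0,0,0.7,0],[0,0,0.4,0],[0,0,0,0],[0,0,0,0]])

```text
time_s: 24.58
tool_pos: [0.478, -0.3739, 0.0109]
ee_rot: [2.02, 2.405, -0.0]
force: [0.9, 0.1, 0.0]
grip_width: 0.0528
finger_force: 0.0
```

Emit:
arm_command(series=[[0,0,0.2,0],[0,0,0.15,0],[0,0,0.1,0],[0,0,0,0],[0,0,0,0],[0,0,0,0]])

```text
time_s: 25.08
tool_pos: [0.4778, -0.3738, 0.0062]
ee_rot: [2.02, 2.405, 0.0]
force: [-0.1, -0.6, 0.3]
grip_width: 0.0529
finger_force: 0.0
```

Emit:
arm_command(series=[[0,0,0.15,0],[0,0,0.1,0],[0,0,0,0],[0,0,0,0]])

```text
time_s: 25.42
tool_pos: [0.4777, -0.3736, 0.0034]
ee_rot: [-2.02, -2.406, 0.0]
force: [0.6, 0.1, 0.6]
grip_width: 0.0525
finger_force: 0.0
```

Emit:
arm_command(series=[[0,0,0,0],[0,0,0,0],[0,0,0,0],[0,0,0,0],[0,0,0,0],[0,0,0,0]], claw=0.0)

```text
time_s: 25.92
tool_pos: [0.4778, -0.3737, 0.0036]
ee_rot: [2.02, 2.406, 0.0]
force: [0.5, 0.5, 0.0]
grip_width: 0.0269
finger_force: 30.0
```

```bash
python3 - <<'E'
from h import *;from station import *
o=get_obs();go(o,.5874,.1905,o["tool_pos"][2]+.01)
E
```

```text
pos [ 0.4778 -0.3737  0.0036] yaw 9.95 tilt [-0.  0. -1.] cm [53.68 20.54 -1.  ] t 25.9167
```

Emit:
arm_command(series=[[0,0,-1,0],[0,0,-2,0],[0,0,-2.5,0],[0,0,-2.5,0],[0,0,-2.5,0],[0,0,-2,0],[0,0,-1,0],[0,0,0,0]])

```text
time_s: 26.58
tool_pos: [0.479, -0.3747, 0.1415]
ee_rot: [2.017, 2.402, 0.0]
force: [0.8, -0.7, -0.0]
grip_width: 0.0268
finger_force: 30.0
```

Emit:
arm_command(series=[[1.2,0.45,0,0],[2.5,0.95,0,0],[2.5,0.95,0,0],[2.5,0.95,0,0],[2.5,0.95,0,0],[2.5,0.95,0,0],[2.5,0.95,0,0],[2.5,0.95,0,0],[2.5,0.95,0,0],[2.5,0.95,0,0],[2.5,0.95,0,0],[2.5,0.95,0,0]])

```text
time_s: 27.58
tool_pos: [0.534, -0.0699, 0.1367]
ee_rot: [-2.018, -2.403, 0.003]
force: [-0.3, 0.4, -0.2]
grip_width: 0.0266
finger_force: 30.0
```

Emit:
arm_command(series=[[2.5,0.95,0,0],[2.5,0.95,0,0],[2.5,0.95,0,0],[2.5,0.95,0,0],[2.5,0.95,0,0],[2.5,0.95,0,0],[2.5,0.95,0,0],[2.5,0.95,0,0],[2.5,0.95,0,0],[1.6,0.65,0,0],[0.9,0.4,0,0],[0,0,0,0]])

```text
time_s: 28.58
tool_pos: [0.5859, 0.1925, 0.137]
ee_rot: [-2.017, -2.407, 0.003]
force: [-0.9, -0.9, -0.6]
grip_width: 0.0269
finger_force: 30.0
```

Emit:
arm_command(series=[[0,0,0,0],[0,0,0,0],[0,0,0,0]])

```text
time_s: 28.83
tool_pos: [0.5865, 0.1895, 0.1382]
ee_rot: [-2.022, -2.404, 0.001]
force: [0.7, 0.6, -0.6]
grip_width: 0.0266
finger_force: 30.0
```

```bash
python3 - <<'E'
from h import *;from station import *
o=get_obs();go(o,.5874,.1905,.0142);print(o["grip_width"])
E
```

```text
pos [0.5865 0.1895 0.1382] yaw 9.88 tilt [-0.    -0.001 -1.   ] cm [ 0.09  0.12 12.4 ] t 28.8333
0.026576601686763332
```

Emit:
arm_command(series=[[0.1,0.05,1.5,0],[0,0,1.5,0],[0,0,1.5,0],[0,0,1.5,0],[0,0,1.5,0],[0,0,1.5,0],[0,0,1.2,0],[0,0,0.9,0],[0,0,0.6,0],[0,0,0.3,0],[0,0,0,0],[0,0,0,0]])

```text
time_s: 29.83
tool_pos: [0.5876, 0.1918, 0.019]
ee_rot: [2.02, 2.405, 0.001]
force: [-0.2, 0.3, -0.9]
grip_width: 0.0266
finger_force: 30.0
```

Emit:
arm_command(series=[[0,0,0.1,0],[0,0,0.05,0],[0,0,0,0],[0,0,0,0]])

```text
time_s: 30.17
tool_pos: [0.5874, 0.1918, 0.0174]
ee_rot: [2.02, 2.406, 0.001]
force: [-0.5, 0.2, 0.2]
grip_width: 0.0267
finger_force: 30.0
```

Emit:
arm_command(series=[[-0.1,0,0.1,0],[0,0,0.1,0],[0,0,0.08,0],[0,0,0.05,0],[0,0,0,0],[0,0,0,0]])

```text
time_s: 30.67
tool_pos: [0.5874, 0.1907, 0.0137]
ee_rot: [-2.02, -2.406, 0.0]
force: [0.9, 0.7, -1.1]
grip_width: 0.0263
finger_force: 30.0
```

Emit:
arm_command(series=[[0,0,0.05,0],[0,0,0,0],[0,0,0,0]])

```text
time_s: 30.92
tool_pos: [0.5875, 0.1907, 0.0136]
ee_rot: [2.02, 2.406, 0.0]
force: [-0.9, -0.9, 3.5]
grip_width: 0.0261
finger_force: 30.0
```

Contact (3.5 N). I'll release, retreat, and take a final check.

Emit:
arm_command(series=[[0,0,0,0],[0,0,0,0],[0,0,0,0],[0,0,0,0],[0,0,-1,0],[0,0,-1.5,0],[0,0,-1.5,0],[0,0,-2.5,0],[0,0,-2.5,0],[0,0,-2.5,0],[0,0,-2.5,0],[0,0,-1,0]], claw=0.6)

```text
time_s: 31.92
tool_pos: [0.5891, 0.1913, 0.1675]
ee_rot: [2.019, 2.403, 0.007]
force: [0.4, 0.2, -0.1]
grip_width: 0.0523
finger_force: 0.0
```

Emit:
arm_command(series=[[2,-1,0,0],[3,-1,0,0],[3,-1,0,0],[3,-1,0,0],[3,-1,0,0],[3,-1,0,0],[2,-1,0,0],[1,-1,0,0],[0,0,0,0],[0,0,0,0],[0,0,0,0]])

```text
time_s: 32.83
tool_pos: [0.4745, 0.3729, 0.1632]
ee_rot: [2.021, 2.405, -0.0]
force: [0.1, -0.1, 0.3]
grip_width: 0.0525
finger_force: 0.0
```

```bash
python3 - <<'E'
from h import *;from station import *
c=camera("scene");T=camera("top")
# expected mouth pixels at pad centres
for h,p in((64,(.6258,-.0222)),(52,(.613,.0487)),(40,(.6002,.1196)),(28,(.5874,.1904))):
    print(h,np.round(proj(T,[*p,.01+h/1e3]),1),np.round(proj(T,[*p,.01]),1))
cv2.imwrite("pics/f.png",np.hstack([cv2.resize(c["img"][180:315,280:430],(400,360)),cv2.resize(T["img"][180:270,180:380],(400,180)) if 0 else cv2.copyMakeBorder(cv2.resize(T["img"][190:270,180:380],(400,160)),0,200,0,0,0)]))
E
```

```text
64 [328.2 211.9] [326.2 216.7]
52 [290.3 219.7] [290.8 223.2]
40 [253.1 227.3] [255.1 229.7]
28 [216.8 234.8] [219.3 236.2]
```

View pics/f.png

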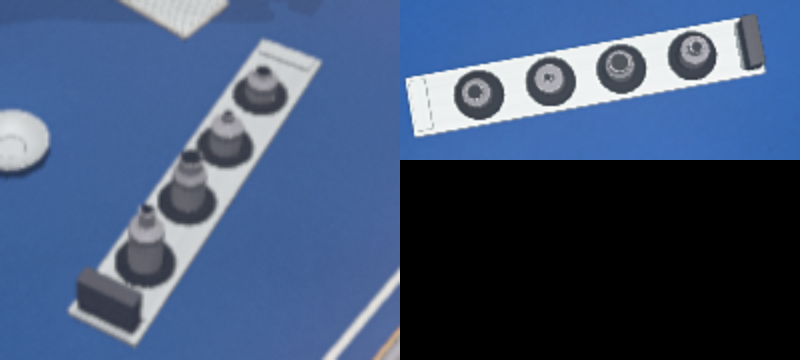

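All four nozzles stand upright and centred on their pads, tallest at the stop. For example, the 64's mouth is at top-view (328,213), against (328,212) expected.

```bash
python3 -c "
from station import *
print(finish_job())"
```

```text
the job is handed in; nothing more can be done
None
```

The job is handed in at about 33 s: the 64, 52, 40 and 28 mm nozzles stand upright and centred on the first to fourth pads from the end stop in the final camera check, all released and the arm clear; no verdict was returned.

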